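# Sweep the used stoppers off the prep stand into the empty bin

### The arm

A 6-joint arm with a two-finger parallel gripper is mounted at the origin on the work surface. World frame = base frame: x ahead of the robot, y to its left, z up, the work surface at z = 0. Lengths are in m, angles in degrees, forces in N, time in s.
With the tool pointing down it reaches from about 0.35 to 0.85 m from the base axis. Payload 8.1 kg.
Tool frame: the origin (TCP) lies midway between the tips of the shut fingers; the grasp point (between the pads) lies 19 mm behind it; z points along the fingers, y is the line along which they close (so a half turn about z gives the same grasp; the last joint's range is limited). The gripper opens to 85 mm and grips with 20 to 120 N. Pads are 22 mm wide; open, the fingers measure 114 mm over their backs; the gripper's body (76 mm by 85 mm) begins 54 mm behind the grasp point. The pads swing forward as they close: fully open they stand 13 mm farther back than shut.
Start: joints at [64.263, 7.471, 85.268, -0, 87.261, -4.893], TCP at [0.213, 0.561, 0.231] pointing down, gripper open.
Joint ranges: [-169.43, 169.43], [-51.17, 129.36], [1.28, 143.12], [-76.62, 256.62], [0, 156.53], [-152.29, 152.29]. Speed limits (degrees/s): [136.94, 136.94, 159.86, 180, 180, 180].

### API

Orientations are given as [roll, pitch, yaw] about the fixed x, y, z axes, in that order (R = Rz(yaw) Ry(pitch) Rx(roll)).
In Python, from plant import sensors, imaging, sign_off gives the robot as it stands.
- The arm moves only by the tool drive_tool, never from a script. Its argument "steps" is a list of rows, each a list of 3 entries, a list of its own where there are three numbers: the opening in per cent of the stroke, from 0 (shut) to 100 (fully open), then the shift along the world's x, y, z in m, then the turn, a rotation vector about the world's x, y, z in degrees. A call has 1 to 20 rows; each row is the pose to reach, as a shift and turn from the pose commanded when the call began; what a row does not reach only later rows make up. A row lasts 1/8 s, in which the tool goes at most 62.5 mm and 10.7 degrees, less where a joint would pass 70% of its speed; a pose out of reach is approached as far as the arm can. A call with a gripper value outside its range is refused whole. The fingers move at their own pace and stop on an object; "squeeze" is the grip in N (left out, the last holds). Time passes only in rows, so rows that repeat a pose let the fingers close. It gives the time, the measured TCP pose, the force, the opening and the grip force at its end, in the units of the state.
- sensors.get_obs(): the state, without advancing time (a new reading comes with each control period).
- imaging.camera(name): name is "side" or "top"; returns the picture (400x640x3 uint8, blue, green, red); there is no depth.
- imaging.camera_params(name): a dict with "fx", "fy", "cx", "cy" (pixels), "k1" (the pictures are not rectified: a ray, as slopes to the right and down, at radius r is drawn at 1 + k1 r^2 times it, then the intrinsics apply), "rvec" (rotation vector, rad) and "tvec" (3), from world to camera coordinates, as OpenCV has them. Camera axes: x right, y down, z forward; pixel columns grow to the right and rows downward; lengths in m; the calibration is good to about 2 mm. A picture is of the moment at which its call begins. camera_params takes no time and is no camera call.
- sign_off(): hands the job in; it is judged then, once.
The state is a dict: "time": time; "joints": joint angles; "joint_vel": joint speeds; "joint_torque": joint torques, N m; "position": TCP position; "tcp_rot": TCP orientation; "wrist_force": force on the tool from outside, world axes, zero at the start; "ft_torque": the same for the moment, N m; "width": opening from 0.0 (shut) to 1.0 (fully open); "grip_force": force on a finger pad.
Only numpy, scipy, OpenCV 4.12 (cv2) and the standard library are available. Lean on these libraries where they do the work, as an engineer would, in place of code of your own. Each camera call takes 0.05 s, during which the arm holds its last target. There are 200 camera calls.

### The job

Clear the three grey stoppers off the prep stand: with the fingertips, sweep them across its top and over the end edge, so that all three drop into the empty blue bin (not the one full of syringes). Only push them, do not grip, squeeze or lift them, and leave the three glass vials standing where they are.

Things in the scene. Friction and masses are not known exactly. Their poses are not given: they have to be found in the camera images.
- stand: fixed steel prep stand, a plain flat table-like top 260 mm along its x by 420 mm along its y with no rim, its upper face 90 mm above the work surface; origin on the work surface under the centre of the top. Its two short ends are at y = +210 and y = -210 mm; a blue bin stands against each end. It may be turned a little
- empty_bin: fixed, empty, open blue plastic bin, outside 200 mm (x) by 130 mm (y) by 75 mm high, walls 4 mm; origin at the centre of its underside on the work surface, axes parallel to the stand's. Stands at either the +y or the -y end of the stand, its long side 3 mm from the stand's end edge and its rim 15 mm below the stand's top; its middle may be shifted up to 30 mm along the stand's x
- full_bin: fixed blue bin of the same size, heaped with syringes to just above its rim (to about 75 mm), at the other end of the stand; nothing goes into it
- stopper1_center (a point): grey round rubber-like bottle stopper, a flat disc 32 mm across and 14 mm high, 11 to 19 g, lying flat and loose on the stand's top with its axis upright, a darker 16 mm spot in the middle of its upper face; this point is its centre, 7 mm above its underside. It slides when pushed from the side. The three stoppers are alike
- stopper2_center (a point): grey round rubber-like bottle stopper, a flat disc 32 mm across and 14 mm high, 11 to 19 g, lying flat and loose on the stand's top with its axis upright, a darker 16 mm spot in the middle of its upper face; this point is its centre, 7 mm above its underside. It slides when pushed from the side. The three stoppers are alike
- stopper3_center (a point): grey round rubber-like bottle stopper, a flat disc 32 mm across and 14 mm high, 11 to 19 g, lying flat and loose on the stand's top with its axis upright, a darker 16 mm spot in the middle of its upper face; this point is its centre, 7 mm above its underside. It slides when pushed from the side. The three stoppers are alike
- vial_a: small amber glass vial with a metal cap, 28 mm across at most and 50 mm tall, loose, standing upright on the stand's top; origin at the centre of its underside, z up. To be left standing where it is. It stands among the stoppers, and may be in the way of one
- vial_b: small amber glass vial with a metal cap, 28 mm across at most and 50 mm tall, loose, standing upright on the stand's top; origin at the centre of its underside, z up. To be left standing where it is. It stands near the middle of the stand's near long edge
- vial_c: small amber glass vial with a metal cap, 28 mm across at most and 50 mm tall, loose, standing upright on the stand's top; origin at the centre of its underside, z up. To be left standing where it is. It stands near the middle of the stand's far long edge

How it is judged (in metres and radians):
At the end, for the whole second after the job is handed in: all three stoppers lie inside the empty bin, their centres between its walls and below 70 mm (its rim is at 75 mm), and each vial stands within 25 mm of where it began and within 0.4 rad of upright (x of stopper1_center in the frame of empty_bin between -0.097 and 0.097 m and y of stopper1_center in the frame of empty_bin between -0.062 and 0.062 m and z of stopper1_center in the frame of empty_bin between 0 and 0.07 m and x of stopper2_center in the frame of empty_bin between -0.097 and 0.097 m and y of stopper2_center in the frame of empty_bin between -0.062 and 0.062 m and z of stopper2_center in the frame of empty_bin between 0 and 0.07 m and x of stopper3_center in the frame of empty_bin between -0.097 and 0.097 m and y of stopper3_center in the frame of empty_bin between -0.062 and 0.062 m and z of stopper3_center in the frame of empty_bin between 0 and 0.07 m and not (distance of vial_a from where it was at the start of the episode above 0.025 m) and not (distance of vial_b from where it was at the start of the episode above 0.025 m) and not (distance of vial_c from where it was at the start of the episode above 0.025 m) and not (angle between vial_a's own z axis and vertical above 0.4 rad) and not (angle between vial_b's own z axis and vertical above 0.4 rad) and not (angle between vial_c's own z axis and vertical above 0.4 rad)); the robot touches nothing.
It fails at once if a stopper is lifted more than 15 mm off the stand's top (height (world z) of any of stopper1_center, stopper2_center, stopper3_center above 0.112 m).
It fails at once if a stopper is squeezed or pressed by the fingers with more than 15 N (contact force between the fingers and stopper1 above 15 N or contact force between the fingers and stopper2 above 15 N or contact force between the fingers and stopper3 above 15 N).
It fails at once if a vial is tipped more than 0.4 rad or moved more than 25 mm (distance of any of vial_a, vial_b, vial_c from where it was at the start of the episode above 0.025 m or angle between any of vial_a, vial_b, vial_c's own z axis and vertical above 0.4 rad).
It also fails if it takes over 58 s, if anything falls off the work surface, if the arm or the gripper's body presses on something with over 40 N, if the wrist force passes 120 N, or if a joint passes its speed limit or range.

## Working session

There is one attempt and no reset: what is moved stays moved. The work goes in short steps, Python scripts to look and compute and a tool call to move; the robot and the scene stay as the last step left them, time stands still between calls to the robot, and variables do not carry over. Pictures are saved under pics/ and viewed, at most 10 in all, crops included, and the job is handed in when it is done.

Besides the shell and the picture viewer there is one more tool, called after "Call:" as name(argument=value, ...), one argument or row to a line, values as JSON. drive_tool: Moves the arm, as the interface text tells. Its arguments: {"type":"object","properties":{"steps":{"type":"array","items":{"type":"array"}},"squeeze":{"type":"number"}},"required":["steps"]}

```bash
mkdir -p pics
cat > h.py <<'E'
import numpy as np, cv2
from plant import sensors, imaging, sign_off
def ray(name,uv):
    p=imaging.camera_params(name)
    K=np.array([[p['fx'],0,p['cx']],[0,p['fy'],p['cy']],[0,0,1.]])
    d=np.array([p['k1'],0,0,0,0.])
    n=cv2.undistortPointsIter(np.float64(uv).reshape(-1,1,2),K,d,None,None,(3,100,1e-12)).reshape(-1,2)
    R=cv2.Rodrigues(np.float64(p['rvec']))[0];t=np.float64(p['tvec']).ravel()
    return -R.T@t, np.c_[n,np.ones(len(n))]@R
def plane(name,uv,z):
    c,d=ray(name,uv); return c+d*((z-c[2])/d[:,2])[:,None]
E
python3 - <<'E'
from h import *
for n in('top','side'): cv2.imwrite(f'pics/{n}0.png',imaging.camera(n)); print(n,ray(n,[[320,200]]))
print(sensors.get_obs())
E
```

```text
top (array([0.41177439, 0.02042111, 0.84002897]), array([[ 0.15909901, -0.0084532 , -0.98732517]]))
side (array([ 0.21548321, -0.60242242,  0.66465569]), array([[ 0.38264359,  0.68606219, -0.61880899]]))
{'time': 0.1, 'joints': array([ 6.42627265e+01,  7.51074911e+00,  8.53228411e+01, -6.36907600e-04,
        8.72630089e+01, -4.89358517e+00]), 'joint_vel': array([-0.05019901,  0.00176008, -0.08911536,  0.05405782, -0.05145047,
       -0.03722383]), 'joint_torque': array([ 4.77545291e-04, -5.70956719e+01, -5.01938260e+01, -2.81996145e-04,
        8.04647512e-03, -5.89290323e-06]), 'position': array([0.21326151, 0.56028437, 0.23035158]), 'tcp_rot': array([-1.79903699e+02, -7.60660949e-03,  1.59156336e+02]), 'wrist_force': array([-0.79246067, -0.23704175, -0.22220863]), 'ft_torque': array([ 0.00401323, -0.04212714, -0.03742389]), 'grip_force': 0.0, 'width': 1.001750947854423}
```

View pics/top0.png

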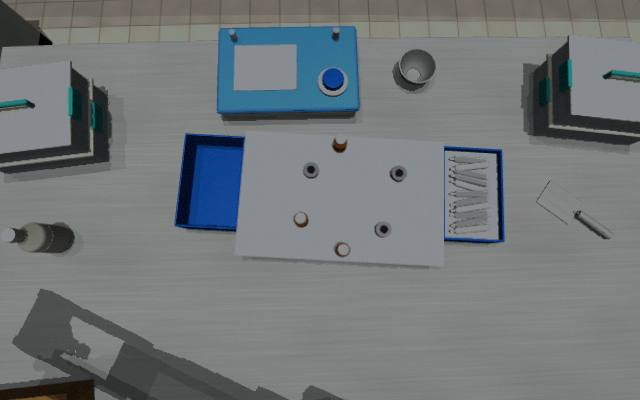

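View pics/side0.png

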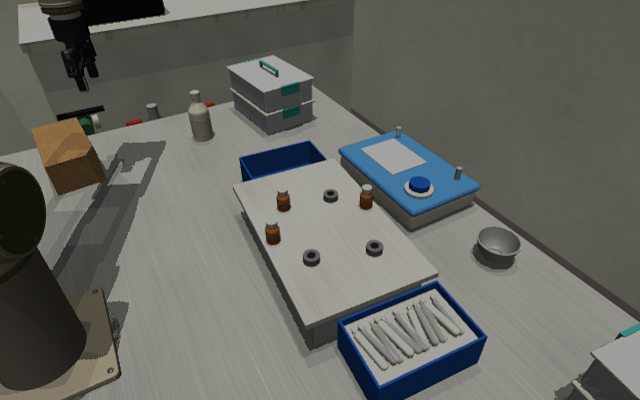

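Top view: the empty bin is at the left (+y). Stoppers are at about (311,170), (399,173) and (383,229). Vial caps are at (340,143), (301,219) and (343,249), and the stand corners are near (244,132), (445,146), (443,265) and (236,254). The side view agrees.

```bash
cat > m.py <<'E'
from h import *
def measure(img):
    g=cv2.cvtColor(img,cv2.COLOR_BGR2GRAY); out=[]
    b,gg,r=[img[...,i].astype(int) for i in range(3)]
    sat=img.max(2).astype(int)-img.min(2)
    roi=np.zeros(g.shape,np.uint8); roi[132:266,238:444]=1
    m=((g<120)&(sat<40)&(roi>0)).astype(np.uint8)
    m=cv2.morphologyEx(m,cv2.MORPH_OPEN,np.ones((2,2)))
    n,_,st,c=cv2.connectedComponentsWithStats(m)
    out=[(c[i],st[i,4]) for i in range(1,n) if st[i,4]>60]
    return out
E
python3 - <<'E'
from m import *
im=cv2.imread('pics/top0.png')
for c,a in measure(im): print('stop',c.round(1),a,plane('top',[c],.104).round(4))
i=im.astype(int); am=((i[...,2]-i[...,0]>40)).astype(np.uint8); am[:125]=0; am[270:]=0
n,_,st,c=cv2.connectedComponentsWithStats(am)
for k in range(1,n):
    if st[k,4]>10: print('amber',c[k].round(1),st[k])
print('caps',plane('top',[[341,138],[301,218],[343,247]],.14).round(4))
s=cv2.imread('pics/side0.png').astype(int); am=((s[...,2]-s[...,0]>40)).astype(np.uint8); am[:150]=0; am[:,:240]=0
n,_,st,c=cv2.connectedComponentsWithStats(am)
for k in range(1,n):
    if st[k,4]>20: print('samber',c[k].round(1),st[k], plane('side',[c[k]],.108).round(4))
# stand corners
g=cv2.cvtColor(im,cv2.COLOR_BGR2GRAY)
m=((g>125)&(im.max(2).astype(int)-im.min(2)<30)).astype(np.uint8); m[:,:200]=0;m[:,445:]=0
k=plane('top',[[245,132],[445,146],[443,266],[236,255]],.09); print('stand',k.round(4), np.linalg.norm(k-np.roll(k,1,0),axis=1))
print('bin rim',plane('top',[[187,135],[177,228],[244,137]],.075).round(4))
big=np.vstack([cv2.resize(im[125:275,230:450],None,fx=3.4,fy=3.4,interpolation=cv2.INTER_CUBIC)])
cv2.imwrite('pics/crop.png',big)
E
```

```text
stop [338.5 149.6] 69 [[ 0.6344 -0.0265  0.104 ]]
stop [311.5 171.3] 215 [[0.5899 0.03   0.104 ]]
stop [398.5 174.4] 228 [[ 0.5794 -0.1474  0.104 ]]
stop [383.  230.2] 219 [[ 0.4666 -0.1096  0.104 ]]
stop [315.1 262.2] 564 [[0.4075 0.0267 0.104 ]]
amber [339.5 145.1] [334 140  13   9  47]
amber [302.1 223.1] [295 219  13   7  28]
amber [338.3 250.3] [336 243   7  14  25]
caps [[ 0.6471 -0.0299  0.14  ]
 [ 0.4909  0.0512  0.14  ]
 [ 0.4344 -0.0265  0.14  ]]
samber [366.3 196.6] [360 192  13  12  80] [[ 0.6502 -0.0247  0.108 ]]
samber [282.5 197.5] [277 194  12   7  59] [[0.4953 0.0623 0.108 ]]
samber [281.8 205.9] [279 202   7   9  44] [[0.4818 0.0374 0.108 ]]
samber [271.8 230.2] [265 226  14   9  72] [[ 0.4328 -0.02    0.108 ]]
samber [271.2 239.6] [267 235   9  10  46] [[ 0.4208 -0.0435  0.108 ]]
stand [[ 0.6815  0.1684  0.09  ]
 [ 0.6421 -0.2533  0.09  ]
 [ 0.3927 -0.2293  0.09  ]
 [ 0.4256  0.1841  0.09  ]] [0.2563339  0.42357717 0.25054314 0.41473828]
bin rim [[0.683  0.2957 0.075 ]
 [0.4837 0.3093 0.075 ]
 [0.6757 0.1734 0.075 ]]
```

View pics/crop.png

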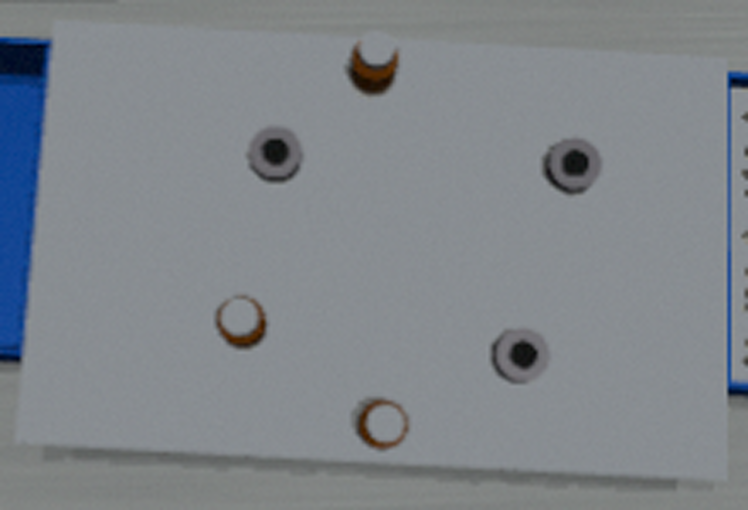

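Call:
drive_tool(
  steps=[
    [24,[0.1,-0.15,0],[0,0,-20]],
    [24,[0.378,-0.57,0],[0,0,-73.7]],
    [24,[0.378,-0.57,0],[0,0,-73.7]],
    [24,[0.378,-0.57,0],[0,0,-73.7]],
    [24,[0.378,-0.57,0],[0,0,-73.7]],
    [24,[0.378,-0.57,0],[0,0,-73.7]],
    [24,[0.378,-0.57,0],[0,0,-73.7]],
    [24,[0.378,-0.57,0],[0,0,-73.7]],
    [24,[0.378,-0.57,0],[0,0,-73.7]],
    [24,[0.378,-0.57,0],[0,0,-73.7]],
    [24,[0.378,-0.57,0],[0,0,-73.7]],
    [24,[0.378,-0.57,0],[0,0,-73.7]],
    [24,[0.378,-0.57,0],[0,0,-73.7]],
    [24,[0.378,-0.57,0],[0,0,-73.7]],
    [24,[0.378,-0.57,0],[0,0,-73.7]],
    [24,[0.378,-0.57,0],[0,0,-73.7]],
    [24,[0.378,-0.57,0],[0,0,-73.7]],
    [24,[0.378,-0.57,0],[0,0,-73.7]],
  ],
)

```text
time: 2.35
position: [0.5915, -0.0091, 0.2314]
tcp_rot: [180.0, 0.0, 85.5]
wrist_force: [-0.2, 0.2, 0.0]
width: 0.244
grip_force: 0.0
```

Call:
drive_tool(
  steps=[
    [24,[0,0,-0.03],[0,0,0]],
    [24,[0,0,-0.06],[0,0,0]],
    [24,[0,0,-0.09],[0,0,0]],
    [24,[0,0,-0.11],[0,0,0]],
    [24,[0,0,-0.125],[0,0,0]],
    [24,[0,0,-0.132],[0,0,0]],
    [24,[0,0,-0.136],[0,0,0]],
    [24,[0,0,-0.136],[0,0,0]],
    [24,[0,0,-0.136],[0,0,0]],
  ],
)

```text
time: 3.48
position: [0.592, -0.0093, 0.0961]
tcp_rot: [179.9, 0.0, 85.5]
wrist_force: [-0.1, -0.5, -0.3]
width: 0.245
grip_force: 0.0
```

Run:
```python
from h import *
i=imaging.camera('side'); cv2.imwrite('pics/s1.png',cv2.resize(i[110:310,220:460],None,fx=3,fy=3))
```

```text
(no output)
```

View pics/s1.png

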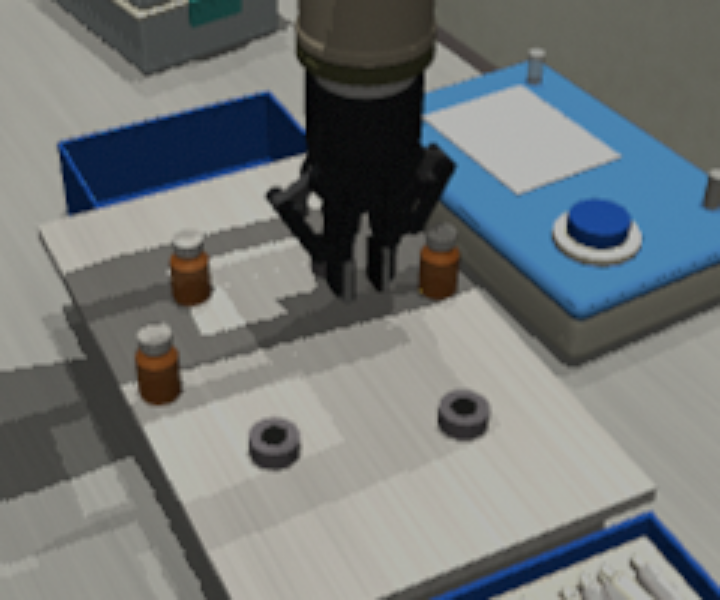

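The fingers (crop ≈(365,285)) are clear of vial C, and the knuckles are above the caps. Next I push stopper 1.

Call:
drive_tool(
  steps=[
    [24,[0,0,-0.003],[0,0,0]],
    [24,[0.0004,0.006,-0.003],[0,0,0]],
    [24,[0.0009,0.012,-0.003],[0,0,0]],
    [24,[0.0014,0.018,-0.003],[0,0,0]],
    [24,[0.002,0.028,-0.003],[0,0,0]],
    [24,[0.003,0.039,-0.003],[0,0,0]],
    [24,[0.004,0.05,-0.003],[0,0,0]],
    [24,[0.005,0.061,-0.003],[0,0,0]],
    [24,[0.0055,0.072,-0.003],[0,0,0]],
    [24,[0.006,0.083,-0.003],[0,0,0]],
    [24,[0.007,0.094,-0.003],[0,0,0]],
    [24,[0.008,0.105,-0.003],[0,0,0]],
    [24,[0.009,0.116,-0.003],[0,0,0]],
    [24,[0.01,0.127,-0.003],[0,0,0]],
    [24,[0.0105,0.138,-0.003],[0,0,0]],
    [24,[0.011,0.149,-0.003],[0,0,0]],
    [24,[0.012,0.16,-0.003],[0,0,0]],
    [24,[0.013,0.171,-0.003],[0,0,0]],
    [24,[0.014,0.182,-0.003],[0,0,0]],
    [24,[0.015,0.192,-0.003],[0,0,0]],
  ],
)

```text
time: 6.02
position: [0.6065, 0.1835, 0.0923]
tcp_rot: [180.0, -0.0, 85.5]
wrist_force: [1.1, 0.4, 0.5]
width: 0.239
grip_force: 0.0
```

Call:
drive_tool(
  steps=[
    [24,[0,0,0],[0,0,0]],
    [24,[0,0,0],[0,0,0]],
    [24,[0,0,0.03],[0,0,0]],
    [24,[0,0,0.08],[0,0,0]],
    [24,[0,0,0.12],[0,0,0]],
    [24,[0,0,0.12],[0,0,0]],
    [24,[-0.025,-0.37,0.12],[0,0,0]],
    [24,[-0.025,-0.37,0.12],[0,0,0]],
    [24,[-0.025,-0.37,0.12],[0,0,0]],
    [24,[-0.025,-0.37,0.12],[0,0,0]],
    [24,[-0.025,-0.37,0.12],[0,0,0]],
    [24,[-0.025,-0.37,0.12],[0,0,0]],
    [24,[-0.025,-0.37,0.12],[0,0,0]],
    [24,[-0.025,-0.37,0.12],[0,0,0]],
    [24,[-0.025,-0.37,0.12],[0,0,0]],
  ],
)

```text
time: 7.9
position: [0.5815, -0.1859, 0.2118]
tcp_rot: [-180.0, -0.0, 85.5]
wrist_force: [0.3, 0.5, -0.9]
width: 0.242
grip_force: 0.0
```

Run:
```python
from h import *
i=imaging.camera('top'); cv2.imwrite('pics/t2.png',cv2.resize(i[120:280,170:450],None,fx=2.8,fy=2.8))
```

```text
(no output)
```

View pics/t2.png

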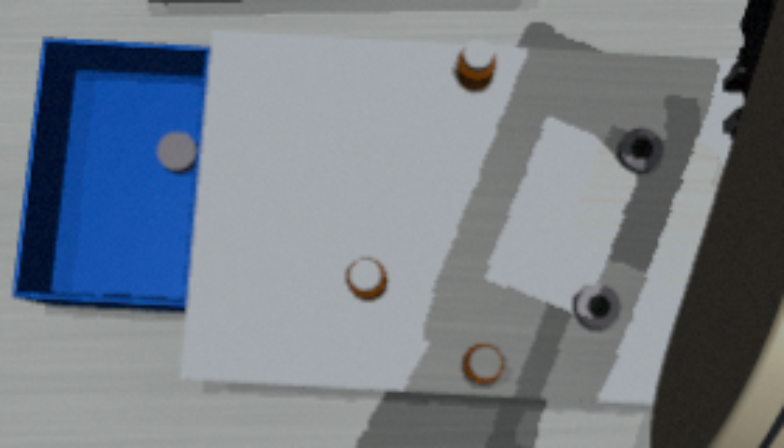

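Stopper 1 lies in the empty bin (crop 176,151), and the vials and the other stoppers haven't moved. Next is stopper 2.

Call:
drive_tool(
  steps=[
    [24,[0,0,-0.04],[0,0,0]],
    [24,[0,0,-0.08],[0,0,0]],
    [24,[0,0,-0.105],[0,0,0]],
    [24,[0,0,-0.116],[0,0,0]],
    [24,[0,0,-0.119],[0,0,0]],
    [24,[0,0,-0.119],[0,0,0]],
    [24,[0,0.006,-0.119],[0,0,0]],
    [24,[0.0005,0.012,-0.119],[0,0,0]],
    [24,[0.001,0.018,-0.119],[0,0,0]],
    [24,[0.0015,0.028,-0.119],[0,0,0]],
    [24,[0.002,0.039,-0.119],[0,0,0]],
    [24,[0.0025,0.05,-0.119],[0,0,0]],
    [24,[0.003,0.062,-0.119],[0,0,0]],
    [24,[0.0035,0.074,-0.119],[0,0,0]],
    [24,[0.004,0.086,-0.119],[0,0,0]],
    [24,[0.0045,0.098,-0.119],[0,0,0]],
    [24,[0.005,0.11,-0.119],[0,0,0]],
    [24,[0.0055,0.122,-0.119],[0,0,0]],
    [24,[0.006,0.134,-0.119],[0,0,0]],
    [24,[0.0065,0.146,-0.119],[0,0,0]],
  ],
)

```text
time: 10.45
position: [0.588, -0.0405, 0.0933]
tcp_rot: [-180.0, 0.0, 85.5]
wrist_force: [-0.9, -0.6, -0.5]
width: 0.24
grip_force: 0.2
```

Call:
drive_tool(
  steps=[
    [24,[0.0005,0.012,0],[0,0,0]],
    [24,[0.001,0.024,0],[0,0,0]],
    [24,[0.0015,0.036,0],[0,0,0]],
    [24,[0.002,0.048,0],[0,0,0]],
    [24,[0.0025,0.06,0],[0,0,0]],
    [24,[0.003,0.072,0],[0,0,0]],
    [24,[0.0035,0.084,0],[0,0,0]],
    [24,[0.004,0.096,0],[0,0,0]],
    [24,[0.0045,0.108,0],[0,0,0]],
    [24,[0.005,0.12,0],[0,0,0]],
    [24,[0.0055,0.132,0],[0,0,0]],
    [24,[0.006,0.144,0],[0,0,0]],
    [24,[0.0065,0.156,0],[0,0,0]],
    [24,[0.007,0.168,0],[0,0,0]],
    [24,[0.0075,0.18,0],[0,0,0]],
    [24,[0.008,0.192,0],[0,0,0]],
    [24,[0.0085,0.204,0],[0,0,0]],
    [24,[0.009,0.215,0],[0,0,0]],
    [24,[0.0095,0.226,0],[0,0,0]],
    [24,[0.0095,0.226,0],[0,0,0]],
  ],
)

```text
time: 12.95
position: [0.5975, 0.1857, 0.0933]
tcp_rot: [180.0, -0.0, 85.5]
wrist_force: [-0.3, 0.2, 0.2]
width: 0.239
grip_force: 0.0
```

Call:
drive_tool(
  steps=[
    [24,[0,0,0.04],[0,0,0]],
    [24,[0,0,0.09],[0,0,0]],
    [24,[0,0,0.12],[0,0,0]],
    [24,[0,0,0.12],[0,0,0]],
    [24,[-0.147,-0.333,0.12],[0,0,-21.5]],
    [24,[-0.147,-0.333,0.12],[0,0,-21.5]],
    [24,[-0.147,-0.333,0.12],[0,0,-21.5]],
    [24,[-0.147,-0.333,0.12],[0,0,-21.5]],
    [24,[-0.147,-0.333,0.12],[0,0,-21.5]],
    [24,[-0.147,-0.333,0.12],[0,0,-21.5]],
    [24,[-0.147,-0.333,0.12],[0,0,-21.5]],
    [24,[-0.147,-0.333,0.12],[0,0,-21.5]],
    [24,[-0.147,-0.333,0.12],[0,0,-21.5]],
  ],
)

```text
time: 14.58
position: [0.4507, -0.1471, 0.2127]
tcp_rot: [-179.9, -0.0, 64.0]
wrist_force: [-0.2, 0.3, -0.2]
width: 0.237
grip_force: 0.0
```

Run:
```python
from h import *
for n in('top','side'): cv2.imwrite(f'pics/{n}3.png',imaging.camera(n))
a=cv2.imread('pics/top3.png')[120:280,170:450];b=cv2.imread('pics/side3.png')[110:290,220:500]
cv2.imwrite('pics/b3.png',cv2.resize(np.vstack([a,b]),None,fx=1.7,fy=1.7))
```

```text
(no output)
```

View pics/b3.png

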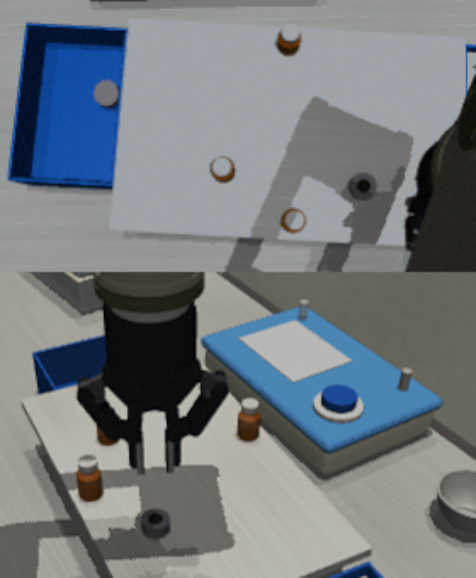

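Stopper 2 has left the stand. One stopper shows in the bin at crop (106,93), and the second is probably hidden behind the stand's end. Stopper 3 and the vials haven't moved. I'll push stopper 3 along a straight diagonal that passes vial A.

Call:
drive_tool(
  steps=[
    [24,[0,0,-0.04],[0,0,0]],
    [24,[0,0,-0.08],[0,0,0]],
    [24,[0,0,-0.105],[0,0,0]],
    [24,[0,0,-0.116],[0,0,0]],
    [24,[0,0,-0.119],[0,0,0]],
    [24,[0,0,-0.119],[0,0,0]],
    [24,[0.0026,0.0054,-0.119],[0,0,0]],
    [24,[0.0053,0.0108,-0.119],[0,0,0]],
    [24,[0.0079,0.0162,-0.119],[0,0,0]],
    [24,[0.0123,0.0252,-0.119],[0,0,0]],
    [24,[0.0175,0.036,-0.119],[0,0,0]],
    [24,[0.0228,0.0467,-0.119],[0,0,0]],
    [24,[0.028,0.0575,-0.119],[0,0,0]],
    [24,[0.0333,0.0683,-0.119],[0,0,0]],
    [24,[0.0385,0.0791,-0.119],[0,0,0]],
    [24,[0.0438,0.0899,-0.119],[0,0,0]],
    [24,[0.0491,0.1007,-0.119],[0,0,0]],
    [24,[0.0543,0.1115,-0.119],[0,0,0]],
    [24,[0.0596,0.1223,-0.119],[0,0,0]],
    [24,[0.0648,0.133,-0.119],[0,0,0]],
  ],
)

```text
time: 17.18
position: [0.5156, -0.0145, 0.0943]
tcp_rot: [-180.0, 0.0, 64.0]
wrist_force: [-0.1, -0.4, 0.7]
width: 0.24
grip_force: 0.2
```

Call:
drive_tool(
  steps=[
    [24,[0.0053,0.0108,0],[0,0,0]],
    [24,[0.0105,0.0216,0],[0,0,0]],
    [24,[0.0158,0.0324,0],[0,0,0]],
    [24,[0.021,0.0431,0],[0,0,0]],
    [24,[0.0263,0.0539,0],[0,0,0]],
    [24,[0.0315,0.0647,0],[0,0,0]],
    [24,[0.0368,0.0755,0],[0,0,0]],
    [24,[0.042,0.0863,0],[0,0,0]],
    [24,[0.0473,0.0971,0],[0,0,0]],
    [24,[0.0526,0.1079,0],[0,0,0]],
    [24,[0.0578,0.1187,0],[0,0,0]],
    [24,[0.0631,0.1295,0],[0,0,0]],
    [24,[0.0683,0.1402,0],[0,0,0]],
    [24,[0.0736,0.151,0],[0,0,0]],
    [24,[0.0788,0.1618,0],[0,0,0]],
    [24,[0.0841,0.1726,0],[0,0,0]],
    [24,[0.0894,0.1834,0],[0,0,0]],
    [24,[0.0946,0.1942,0],[0,0,0]],
    [24,[0.0985,0.202,0],[0,0,0]],
    [24,[0.0985,0.202,0],[0,0,0]],
  ],
)

```text
time: 19.68
position: [0.6139, 0.1873, 0.0942]
tcp_rot: [-180.0, 0.0, 64.0]
wrist_force: [-0.5, -0.7, 0.7]
width: 0.242
grip_force: 0.0
```

Call:
drive_tool(
  steps=[
    [24,[0,0,0],[0,0,0]],
    [24,[0,0,0.04],[0,0,0]],
    [24,[0,0,0.09],[0,0,0]],
    [24,[0,0,0.13],[0,0,0]],
    [24,[0,0,0.13],[0,0,0]],
    [24,[-0.05,-0.38,0.13],[0,0,0]],
    [24,[-0.05,-0.38,0.13],[0,0,0]],
    [24,[-0.05,-0.38,0.13],[0,0,0]],
    [24,[-0.05,-0.38,0.13],[0,0,0]],
    [24,[-0.05,-0.38,0.13],[0,0,0]],
    [24,[-0.05,-0.38,0.13],[0,0,0]],
    [24,[-0.05,-0.38,0.13],[0,0,0]],
    [24,[-0.05,-0.38,0.13],[0,0,0]],
    [24,[-0.05,-0.38,0.13],[0,0,0]],
    [24,[-0.05,-0.38,0.13],[0,0,0]],
  ],
)

```text
time: 21.55
position: [0.5641, -0.1917, 0.2242]
tcp_rot: [-180.0, -0.0, 64.1]
wrist_force: [0.2, 0.2, 1.2]
width: 0.243
grip_force: 0.0
```

Run:
```python
from h import *
for n in('top','side'): cv2.imwrite(f'pics/{n}4.png',imaging.camera(n))
a=cv2.imread('pics/top4.png')[120:280,150:430];b=cv2.imread('pics/side4.png')[110:290,200:480]
cv2.imwrite('pics/b4.png',cv2.resize(np.vstack([a,b]),None,fx=1.7,fy=1.7))
```

```text
(no output)
```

View pics/b4.png

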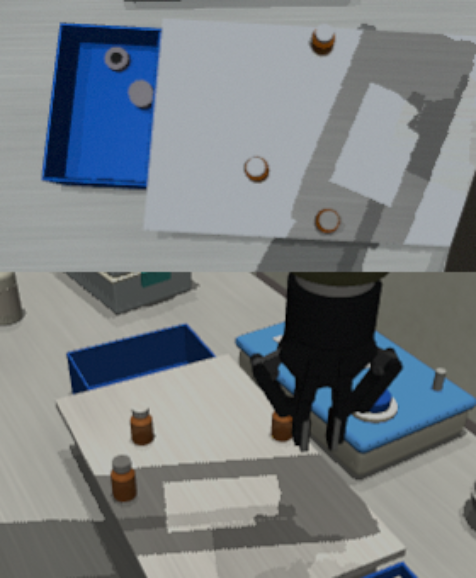

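Stopper 3 is in the bin at crop (116,57) and stopper 1 at (141,93), but stopper 2 isn't visible. I'll zoom in on the bin.

Run:
```python
from h import *
t=cv2.resize(cv2.imread('pics/t2.png'),(280,160),interpolation=cv2.INTER_AREA)
z=lambda a:cv2.convertScaleAbs(cv2.resize(a,None,fx=6,fy=6,interpolation=cv2.INTER_CUBIC),alpha=1.8)
A=t[5:70,0:65]; B=cv2.imread('pics/top3.png')[125:190,170:235]; 
A=t[5:75,20:85]; B,C=[cv2.imread(f'pics/top{k}.png')[125:195,190:255] for k in(3,4)]
D=cv2.imread('pics/side4.png')[125:170,230:360]
top=cv2.resize(np.hstack([A,B,C]),None,fx=4.1,fy=4.1,interpolation=cv2.INTER_CUBIC)
bot=cv2.resize(D,(top.shape[1],276),interpolation=cv2.INTER_CUBIC)
cv2.imwrite('pics/z4.png',cv2.convertScaleAbs(np.vstack([top,bot]),alpha=1.7))
for n in (3,4):
    b=cv2.imread(f'pics/top{n}.png').astype(int); m=((b.max(2)-b.min(2)<45)&(b.min(2)>40)).astype(np.uint8); m[:,:180]=0;m[:,241:]=0;m[:138]=0;m[226:]=0
    k,_,st,c=cv2.connectedComponentsWithStats(m)
    print([(c[i].round(1),st[i]) for i in range(1,k) if st[i,4]>20])
```

```text
[(array([181.1, 150.4]), array([180, 138,   5,  35,  90], dtype=int32)), (array([232.4, 174.6]), array([226, 167,  14,  16, 172], dtype=int32)), (array([239.2, 211.7]), array([237, 190,   4,  36,  80], dtype=int32))]
[(array([181.1, 150.4]), array([180, 138,   5,  35,  90], dtype=int32)), (array([218.4, 154.1]), array([212, 148,  14,  13, 122], dtype=int32)), (array([232.7, 174.7]), array([226, 167,  14,  16, 174], dtype=int32)), (array([239.2, 212.3]), array([237, 191,   4,  35,  75], dtype=int32))]
```

View pics/z4.png

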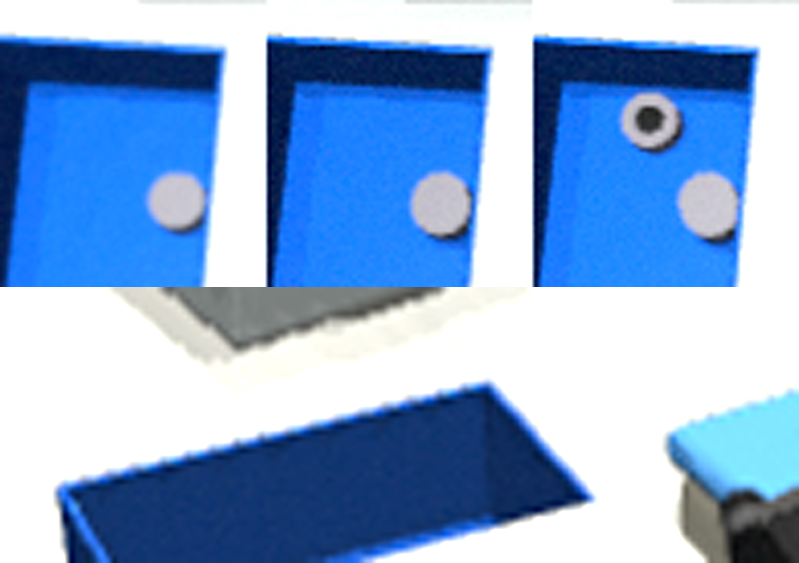

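Stopper 2 is stacked on stopper 1: the disc at that spot looks larger and now shows a dark side beneath it. All three stoppers are well below the rim, and the vials haven't moved.

```bash
python3 -c "
from plant import sign_off
print(sign_off())"
```

```text
the job is handed in; nothing more can be done
None
```

I handed the job in with all three stoppers swept into the empty bin and the vials standing where they were; stopper 2 is not clearly visible in the last pictures, and I judged it to be lying on top of stopper 1.

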